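Hold a plaster mould shut for strapping

TASK

Stand the loose blue-marked plaster mould half on the plywood cradle, mating face against its blue-marked partner on the sprung stop, edges flush all round, and press it straight back until the red pointer stands in the green zone of the scale, never well into the yellow. Hold it steady there for three seconds and finish still holding and pressing, so that I can clamp the mould; leave the green-marked half and the other things on the bench where they are and do not tip anything over.

Things in the scene. Friction and masses are not known exactly. Their poses are not given: they have to be found in the camera images.
- front_half: The loose mould half to use: off-white plaster block standing on the bench, 36 (x) x 56 (y) x 100 (z) mm, about 0.2 kg, blue stripes over its top, sides and back. Origin: centre of its underside; z up. Its mating face is +x, 18 mm from the origin (tan cavity; tan pouring mouth at its top edge). Grip across y (56 mm) from above, about 70 mm above its underside.
- front_face (a point): Centre of the front half's mating face: 18 mm along +x and 50 mm up from its origin; axes as front_half. It should meet rear_face.
- green_half: Another mould's half, same shape, size and axes, with green stripes instead of blue. Stands on the bench near the loose blue one (their places may be swapped); to be left alone.
- cradle: Fixed strapping cradle, turned a little about the vertical. Origin: under its base, on the bench top; x points from its open end (towards the robot) to the sprung stop, z up. Plywood bed 150 mm wide (y), x = -135 to +155 mm, top 15 mm above the bench, with a thin aluminium strip near each side; at x < 0 it is free for the front half. A bracket at its far end carries the scale.
- green_zone (a point): Centre of the scale's green zone, on top of the level scale plate: cradle x = 91 mm, y = 0, 100 mm above the bench; axes as the cradle's. Along +x the plate (66 to 144 mm) shows white (from 71), green (85 to 97) and yellow (97 to 111 mm).
- rear_half: The blue-marked partner half, fixed on the sprung stop, same size, upright, its underside 1 mm above the bed and its top 101 mm above the bed (116 mm above the bench); its mating face looks along the cradle's -x. Origin: centre of its underside; axes parallel to the cradle's.
- rear_face (a point): Centre of the rear half's mating face (at cradle x = 0, y = 0, 66 mm above the bench when unpressed, 50 mm above its own underside); axes parallel to the cradle's. It moves along the cradle's +x as the stop is pressed.
- gauge (a joint): Travel of the sprung stop along the cradle's +x (m), 0 unpressed, 0.032 at its end. Spring 0.6 N per mm, no preload, 0.2 N friction. A 3 mm wide red pointer bar above the scale moves with it: its centre is at cradle x = 75 mm when unpressed, in the green zone from 0.010 to 0.022 (6 to 13 N), in the yellow from 0.022 on.
- vase: Tan bisque vase, 104 mm across, 170 mm tall, beyond the work area; origin under its centre. Bystander.
- cup1: Brown cup, 72 mm across, 80 mm tall; origin under its centre. Bystander.
- cup2: Tan cup, 72 mm across, 80 mm tall; origin under its centre. Bystander.
- clay_block: Dark brown block of clay, 110 x 80 x 65 mm; origin under its centre. Bystander.
- mallet: Dark-headed wooden mallet, about 300 mm long, lying on the bench left of the robot. Bystander.
- bar_clamp: Red and steel bar clamp, 300 mm long, lying flat along the back. Bystander (the potter's, to be used afterwards).

How it is judged:
By the outcome, as a careful person would: the job done as asked, in the order asked, and still so for the second after the job is handed in, while the arm keeps its last pose, push and grip.
It also fails if it takes over 51 s, if anything falls off the work surface, if the arm or the gripper's body presses on something with over 40 N, if the wrist force passes 120 N, or if a joint passes its speed limit or range.

ROBOT

A 6-joint arm with a two-finger parallel gripper is mounted at the origin on the work surface. World frame = base frame: x ahead of the robot, y to its left, z up, the work surface at z = 0. Lengths are in m, angles in rad, forces in N, time in s.
With the tool pointing down it reaches from about 0.375 to 0.75 m from the base axis. Payload 9 kg.
Tool frame: the origin (TCP) lies between the finger pads; the fingertips stand 17 mm ahead of it and the grasp point (between the pads) lies 2 mm behind it (ctrl.tip_extent is the distance from the TCP to the fingertips, in m); z points along the fingers, y is the line along which they close (so a half turn about z gives the same grasp; the last joint's range is limited). The gripper opens to 85 mm and grips with 20 to 120 N. Pads are 22 mm wide; open, the fingers measure 114 mm over their backs; the gripper's body (76 mm by 85 mm) begins 54 mm behind the grasp point. The pads swing forward as they close: fully open they stand 13 mm farther back than shut.
Start: joints at [-1.499, 0.104, 0.097, 1.564, 0, 1.353], TCP at [0.171, -0.575, 0.248] pointing down, gripper open.
Joint ranges: [-2.99, 2.99], [-0.84, 1.86], [-1.1, 1.16], [-1.84, 2.11], [-1.51, 1.56], [-3.14, 3.14]. Speed limits (rad/s): [2.22, 2.22, 2.57, 3.14, 3.14, 3.14].

INTERFACE

Orientations are given as a rotation vector (axis times angle).
In Python, from bench import ctrl, get_image, camera_params gives the robot as it stands. The module is installed in compiled form; this text tells all that it offers.
- The arm moves only by the tool step_arm, never from a script. Its argument "targets" is a list of rows, each an object of numbers: "tx", "ty", "tz": the shift along the tool's x, y, z each as a share of 0.3 m, from -1 to 1; "ax", "ay", "az": the turn, a rotation vector about the tool's x, y, z each as a share of 0.15 rad, from -1 to 1. A call has 1 to 8 rows; each row shifts and turns the commanded pose from where the row before left it, along the tool's axes as they then stand; what a row does not reach is not made up. A row lasts 1/8 s, in which the tool goes at most 62.5 mm and 10.7 degrees, less where a joint would pass 70% of its speed; a pose out of reach is approached as far as the arm can. A call with a number of a shift or a turn outside -1 to 1 is refused whole. A call with a gripper value outside its range is refused whole. "jaw" is the opening, from 0 (shut) to 1 (fully open), set as the call begins (left out, the last holds). The fingers move at their own pace and stop on an object; "squeeze" is the grip in N (left out, the last holds). Time passes only in rows, so rows that do not move let the fingers close. It gives the time, the measured TCP pose, the force, the opening and the grip force at its end, in the units of the state.
- ctrl.get_obs(): the state, without advancing time (a new reading comes with each control period).
- get_image(name): name is "side" or "top"; returns the picture (420x560x3 uint8, blue, green, red); there is no depth.
- camera_params(name): a dict with "camera_matrix" (3x3 intrinsics, pixels), "world_from_camera" (4x4, takes a point from camera to world coordinates). Camera axes: x right, y down, z forward; pixel columns grow to the right and rows downward; lengths in m; the calibration is good to about 2 mm. A picture is of the moment at which its call begins. camera_params takes no time and is no camera call.
- ctrl.job_done(): hands the job in; it is judged then, once.
The state is a dict: "time_s": time; "joint_pos": joint angles; "joint_velocities": joint speeds; "joint_torque": joint torques, N m; "tool_pos": TCP position; "orientation": TCP orientation; "wrist_force": force on the tool from outside, world axes, zero at the start; "wrist_torque": the same for the moment, N m; "opening": finger opening in m; "gripper_force": force on a finger pad.
Only numpy, scipy, OpenCV 4.12 (cv2) and the standard library are available. Lean on these libraries where they do the work, as an engineer would, in place of code of your own. Each camera call takes 0.05 s, during which the arm holds its last target. There are 200 camera calls.

## Working session

There is one attempt and no reset: what is moved stays moved. The work goes in short steps, Python scripts to look and compute and a tool call to move; the robot and the scene stay as the last step left them, time stands still between calls to the robot, and variables do not carry over. Pictures are saved under pics/ and viewed, at most 10 in all, crops included, and the job is handed in when it is done.

Besides the shell and the picture viewer there is one more tool, called after "Request:" by a JSON object that holds its "api" and its "payload", one argument or row to a line. step_arm: Moves the arm, as the interface text tells. Shift numbers are shares of 0.3 m and turn numbers shares of 0.15 rad, none past 1 either way. Its arguments: {"type":"object","properties":{"targets":{"type":"array"},"jaw":{"type":"number"},"squeeze":{"type":"number"}},"required":["targets"]}

```bash
mkdir -p pics; cat > h.py <<'E'
import numpy as np, cv2
from scipy.spatial.transform import Rotation as R
from bench import ctrl, get_image, camera_params
def snap(cam,name,crop=None,s=1):
    im=get_image(cam)
    if crop: x0,y0,x1,y1=crop; im=im[y0:y1,x0:x1]
    im=cv2.resize(im,None,fx=s,fy=s,interpolation=cv2.INTER_CUBIC); cv2.imwrite('pics/'+name+'.png',im); return im
def ray(cam,u,v,z):
    p=camera_params(cam);K=p['camera_matrix'];T=np.array(p['world_from_camera'])
    d=T[:3,:3]@np.linalg.solve(np.array(K),[u,v,1.]);o=T[:3,3]
    return o+d*(z-o[2])/d[2]
def proj(cam,P):
    p=camera_params(cam);K=np.array(p['camera_matrix']);T=np.linalg.inv(np.array(p['world_from_camera']))
    q=K@(T[:3,:3]@np.array(P)+T[:3,3]);return q[:2]/q[2]
E
python3 - <<'E'
from h import *
a=snap('top','t0',None,1.4);b=snap('side','s0',None,1.4)
o=ctrl.get_obs();print(o['tool_pos'],R.from_rotvec(o['orientation']).as_matrix().round(3),o['time_s'],ctrl.tip_extent)
for c in('top','side'):print(np.round(camera_params(c)['world_from_camera'],3))
E
```

```text
[ 0.1714472  -0.57466958  0.24760019] [[ 0.958  0.286 -0.   ]
 [ 0.286 -0.958  0.001]
 [ 0.    -0.001 -1.   ]] 0.1 0.017
[[-0.025 -0.984  0.176  0.246]
 [-1.     0.027  0.012 -0.033]
 [-0.016 -0.175 -0.984  1.669]
 [ 0.     0.     0.     1.   ]]
[[-0.999 -0.016  0.038  0.461]
 [-0.037  0.752 -0.658  0.965]
 [-0.018 -0.659 -0.752  1.258]
 [ 0.     0.     0.     1.   ]]
```

View pics/t0.png

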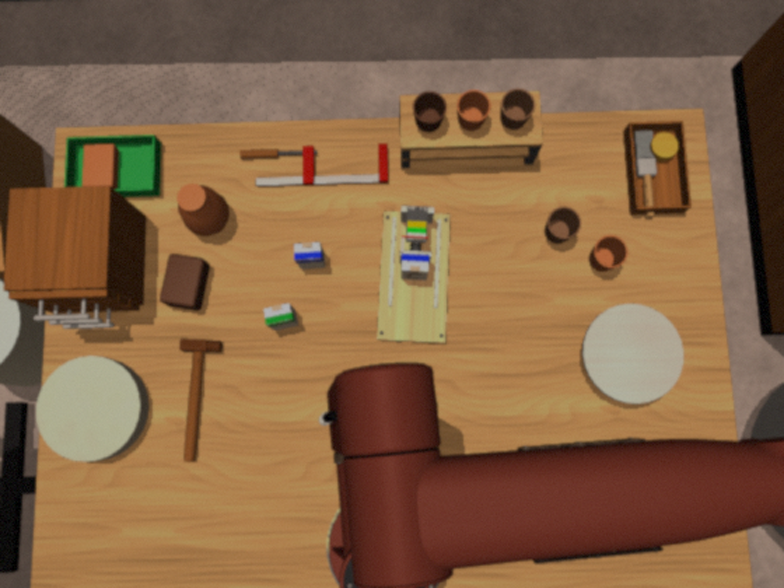

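View pics/s0.png

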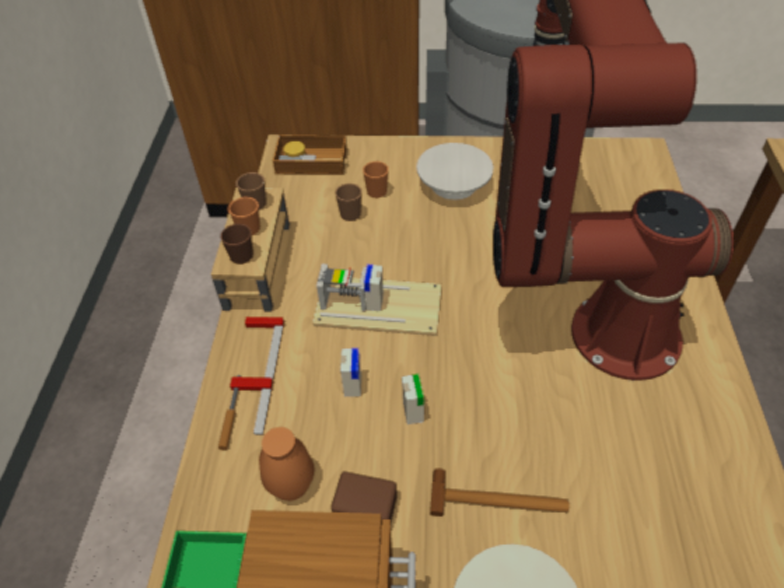

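The top view shows the loose blue half at about (309,252)/1.4, the green half at (279,315)/1.4 and the cradle at (415,277)/1.4, with the far end up. The next step is enlarged crops.

```bash
python3 - <<'E'
from h import *
a=snap('top','t1',(185,140,335,250),5.3)
b=snap('side','s1',(220,180,320,290),5.4)
E
```

```text
(no output)
```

View pics/t1.png

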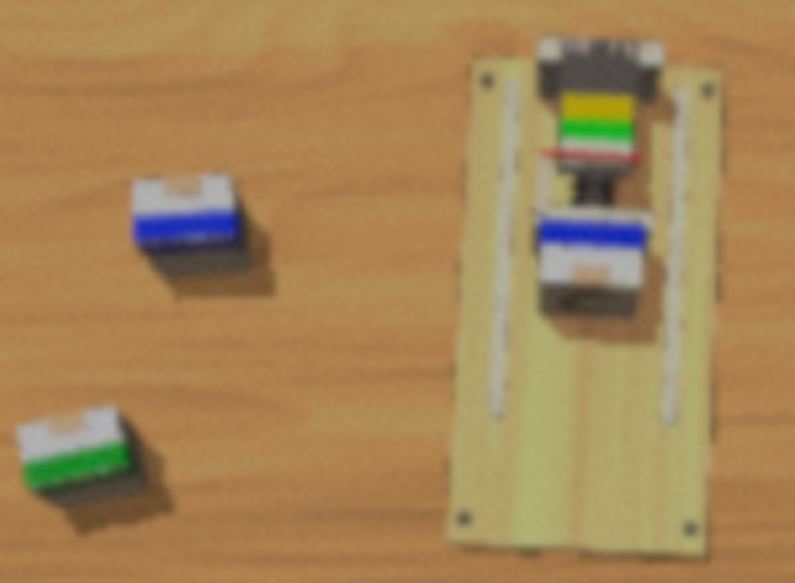

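View pics/s1.png

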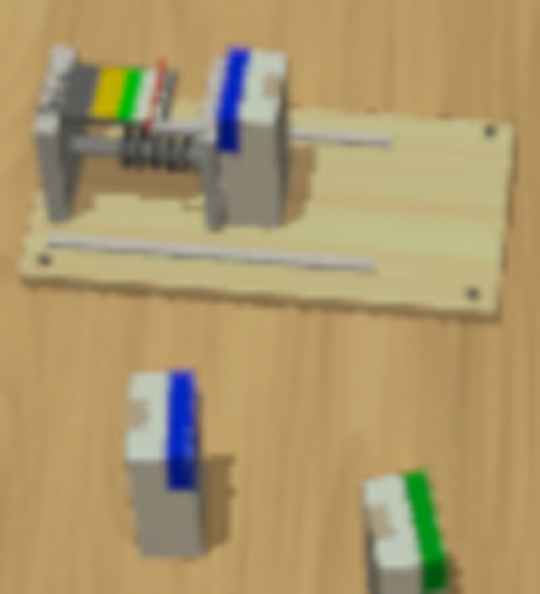

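Both crops are clear. In the top crop the loose blue half's tan mouth (183,187) is on the +x side. Its top corners are at (133,180), (234,175), (238,239) and (134,244). The rear half's front top edge runs from (541,285) to (645,283). The bed corners are at (471,58), (722,70), (706,556) and (448,542).

```bash
python3 - <<'E'
from h import *
def tp(u,v,z,cam='top',o=(185,140),s=5.3): return ray(cam,(u+.5)/s-.5+o[0],(v+.5)/s-.5+o[1],z)
A=[tp(*p,.1) for p in[(133,180),(234,175),(238,239),(134,244)]]
print('loose',np.round(A,4),np.mean(A,0))
print('sizes',[round(np.linalg.norm(A[i]-A[i-1]),4) for i in range(4)])
d=A[0]-A[1]+A[3]-A[2];print('yaw y-axis deg',np.degrees(np.arctan2(-d[0],d[1])))
S=[tp(*p,.1,'side',(220,180),5.4) for p in[(132,375),(127,458),(190,372),(168,458)]]
print('side loose',np.round(S,4))
B=[tp(*p,.015) for p in[(471,58),(722,70),(706,556),(448,542)]]
print('bed',np.round(B,4),[round(np.linalg.norm(B[i]-B[i-1]),4) for i in range(4)])
dx=(B[0]+B[1]-B[2]-B[3])/2;dy=B[0]+B[3]-B[1]-B[2]
yx=np.arctan2(dx[1],dx[0]);yy=np.arctan2(-dy[0],dy[1]);print('cradle yaw',np.degrees([yx,yy]))
c=np.mean(B,0);x=np.array([np.cos(yx),np.sin(yx),0]);print('cradle origin from bed',c-x*.010)
F=[tp(*p,.116) for p in[(541,285),(645,283),(538,222),(647,222)]];print('rear top',np.round(F,4),'front edge mid',(F[0]+F[1])/2)
s=[tp(*p,.015,'side',(220,180),5.4) for p in[(22,278),(497,314),(513,124)]];print('bed side',np.round(s,4))
f=[tp(*p,.116,'side',(220,180),5.4) for p in[(287,55),(283,107)]];print('rear side front edge',np.round(f,4))
# model reprojection residual helper: fine
E
```

```text
loose [[0.6306 0.1806 0.1   ]
 [0.6319 0.1242 0.1   ]
 [0.5953 0.1223 0.1   ]
 [0.5941 0.1801 0.1   ]] [0.61300169 0.15180897 0.1       ]
sizes [np.float64(0.0365), np.float64(0.0564), np.float64(0.0366), np.float64(0.0579)]
yaw y-axis deg 1.236258881573499
side loose [[0.6311 0.127  0.1   ]
 [0.6288 0.181  0.1   ]
 [0.5997 0.1242 0.1   ]
 [0.6071 0.1805 0.1   ]]
bed [[ 0.7199 -0.0082  0.015 ]
 [ 0.7082 -0.156   0.015 ]
 [ 0.4211 -0.1357  0.015 ]
 [ 0.433   0.0118  0.015 ]] [np.float64(0.2875), np.float64(0.1483), np.float64(0.2879), np.float64(0.148)]
cradle yaw [-4.01372313 -4.56899134]
cradle origin from bed [ 0.56056345 -0.07132173  0.015     ]
rear top [[ 0.5614 -0.0449  0.116 ]
 [ 0.5609 -0.1018  0.116 ]
 [ 0.5967 -0.0443  0.116 ]
 [ 0.595  -0.1041  0.116 ]] front edge mid [ 0.56111784 -0.07337237  0.116     ]
bed side [[ 0.7165 -0.0046  0.015 ]
 [ 0.4311  0.0158  0.015 ]
 [ 0.4211 -0.1346  0.015 ]]
rear side front edge [[ 0.5581 -0.097   0.116 ]
 [ 0.5582 -0.0556  0.116 ]]
```

```bash
cat >> h.py <<'E'
def plan(goal,yaw_deg,n):
    """rows for a straight line + yaw turn (tool down) from the present pose"""
    o=ctrl.get_obs();M=R.from_rotvec(o['orientation']);p=np.array(o['tool_pos'])
    y=np.radians(yaw_deg);G=R.from_matrix(np.array([[np.cos(y),np.sin(y),0],[np.sin(y),-np.cos(y),0],[0,0,-1]]))
    d=(M.inv()*G).as_rotvec();st=(np.array(goal)-p)/n
    print('turn',d,'shift',np.linalg.norm(st)*1000,'mm/row')
    for i in range(n):
        t=M.inv().apply(st)/.3;print(i,np.round(t,3),np.round(d/n/.15,3));M=M*R.from_rotvec(d/n)
E
python3 -c "
from h import *
plan([.613,.152,.2],181.5,21)"
```

```text
turn [ 1.62148650e-04 -1.16375662e-03 -2.87800930e+00] shift 40.55933314017907 mm/row
0 [ 0.1   -0.091  0.008] [ 0.    -0.    -0.914]
1 [ 0.112 -0.076  0.008] [ 0.    -0.    -0.914]
2 [ 0.121 -0.06   0.008] [ 0.    -0.    -0.914]
3 [ 0.128 -0.043  0.008] [ 0.    -0.    -0.914]
4 [ 0.133 -0.025  0.008] [ 0.    -0.    -0.914]
5 [ 0.135 -0.007  0.008] [ 0.    -0.    -0.914]
6 [0.134 0.012 0.008] [ 0.    -0.    -0.914]
7 [0.132 0.03  0.008] [ 0.    -0.    -0.914]
8 [0.126 0.048 0.008] [ 0.    -0.    -0.914]
9 [0.119 0.065 0.008] [ 0.    -0.    -0.914]
10 [0.109 0.08  0.008] [ 0.    -0.    -0.914]
11 [0.097 0.094 0.008] [ 0.    -0.    -0.914]
12 [0.083 0.107 0.008] [ 0.    -0.    -0.914]
13 [0.068 0.117 0.008] [ 0.    -0.    -0.914]
14 [0.051 0.125 0.008] [ 0.    -0.    -0.914]
15 [0.033 0.131 0.008] [ 0.    -0.    -0.914]
16 [0.015 0.134 0.008] [ 0.    -0.    -0.914]
17 [-0.003  0.135  0.008] [ 0.    -0.    -0.914]
18 [-0.022  0.133  0.008] [ 0.    -0.    -0.914]
19 [-0.04   0.129  0.008] [ 0.    -0.    -0.914]
20 [-0.057  0.122  0.008] [ 0.    -0.    -0.914]
```

Request:
{"api": "step_arm", "payload": {
  "targets": [
    {"tx": 0.1, "ty": -0.09, "az": -0.914},
    {"tx": 0.11, "ty": -0.076, "az": -0.914},
    {"tx": 0.12, "ty": -0.06, "az": -0.914},
    {"tx": 0.128, "ty": -0.043, "az": -0.914},
    {"tx": 0.133, "ty": -0.025, "az": -0.914},
    {"tx": 0.135, "ty": -0.007, "az": -0.914},
    {"tx": 0.134, "ty": 0.012, "az": -0.914}
  ],
  "jaw": 1
}}

```text
invalid input
```

Request:
{"api": "step_arm", "payload": {
  "targets": [
    {"tx": 0.132, "ty": 0.03, "az": -0.914},
    {"tx": 0.126, "ty": 0.048, "az": -0.914},
    {"tx": 0.119, "ty": 0.065, "az": -0.914},
    {"tx": 0.109, "ty": 0.08, "az": -0.914},
    {"tx": 0.097, "ty": 0.094, "az": -0.914},
    {"tx": 0.083, "ty": 0.107, "az": -0.914},
    {"tx": 0.068, "ty": 0.117, "az": -0.914}
  ]
}}

```text
invalid input
```

Request:
{"api": "step_arm", "payload": {
  "targets": [
    {"tx": 0.051, "ty": 0.125, "az": -0.914},
    {"tx": 0.033, "ty": 0.131, "az": -0.914},
    {"tx": 0.015, "ty": 0.134, "az": -0.914},
    {"tx": -0.003, "ty": 0.135, "az": -0.914},
    {"tx": -0.022, "ty": 0.133, "az": -0.914},
    {"tx": -0.04, "ty": 0.129, "az": -0.914},
    {"tx": -0.057, "ty": 0.122, "az": -0.914},
    {}
  ]
}}

```text
invalid input
```

```bash
python3 -c "
from h import *
o=ctrl.get_obs();print(o['time_s'],o['tool_pos'],o['joint_pos'],o['wrist_force'],o['opening'])
plan([.613,.152,.15],181.7,2)
snap('side','s2',(180,160,380,310),4)
snap('top','t2',(185,120,335,250),4.6)"
```

```text
0.2 [ 0.17145429 -0.57478868  0.24782085] [-1.49871290e+00  1.04474920e-01  9.67729586e-02  1.56390270e+00
  4.25194782e-05  1.35311667e+00] [ 0.04447838 -1.31497502 -0.28772936] 0.08556255629107214
turn [ 1.64340898e-04 -1.16461531e-03 -2.88149996e+00] shift 428.00506038925533 mm/row
0 [ 1.051 -0.95   0.164] [ 1.000e-03 -4.000e-03 -9.605e+00]
1 [1.079 0.919 0.163] [ 1.000e-03 -4.000e-03 -9.605e+00]
```

View pics/s2.png

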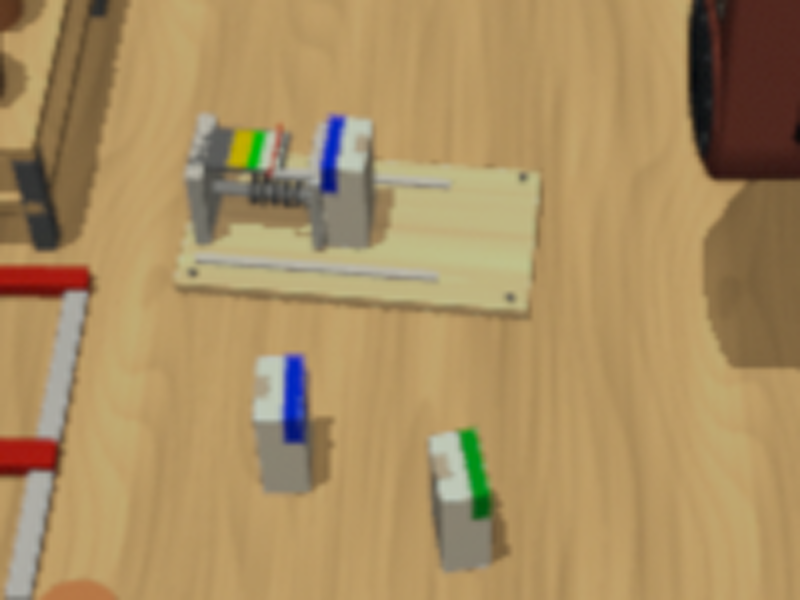

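The calls were refused and the arm has not moved; the picture is unchanged. Rows may need all six keys, so I'll try one.

Request:
{"api": "step_arm", "payload": {
  "targets": [
    {"tx": 0.1, "ty": -0.09, "tz": 0, "ax": 0, "ay": 0, "az": -0.914}
  ]
}}

```text
time_s: 0.42
tool_pos: [0.1916, -0.5412, 0.2475]
orientation: [-3.07, -0.666, 0.0]
wrist_force: [1.1, 0.1, 0.2]
opening: 0.0854
gripper_force: 0.0
```

Request:
{"api": "step_arm", "payload": {
  "targets": [
    {"tx": 0.11, "ty": -0.076, "tz": 0, "ax": 0, "ay": 0, "az": -0.914},
    {"tx": 0.12, "ty": -0.06, "tz": 0, "ax": 0, "ay": 0, "az": -0.914},
    {"tx": 0.128, "ty": -0.043, "tz": 0, "ax": 0, "ay": 0, "az": -0.914},
    {"tx": 0.133, "ty": -0.025, "tz": 0, "ax": 0, "ay": 0, "az": -0.914},
    {"tx": 0.135, "ty": -0.007, "tz": 0, "ax": 0, "ay": 0, "az": -0.914},
    {"tx": 0.134, "ty": 0.012, "tz": 0, "ax": 0, "ay": 0, "az": -0.914}
  ]
}}

```text
time_s: 1.18
tool_pos: [0.3185, -0.3321, 0.2484]
orientation: [2.544, 1.843, -0.0]
wrist_force: [0.1, 0.4, -0.1]
opening: 0.0853
gripper_force: 0.0
```

Request:
{"api": "step_arm", "payload": {
  "targets": [
    {"tx": 0.132, "ty": 0.03, "tz": 0, "ax": 0, "ay": 0, "az": -0.914},
    {"tx": 0.126, "ty": 0.048, "tz": 0, "ax": 0, "ay": 0, "az": -0.914},
    {"tx": 0.119, "ty": 0.065, "tz": 0, "ax": 0, "ay": 0, "az": -0.914},
    {"tx": 0.109, "ty": 0.08, "tz": 0, "ax": 0, "ay": 0, "az": -0.914},
    {"tx": 0.097, "ty": 0.094, "tz": 0, "ax": 0, "ay": 0, "az": -0.914},
    {"tx": 0.083, "ty": 0.107, "tz": 0, "ax": 0, "ay": 0, "az": -0.914},
    {"tx": 0.068, "ty": 0.117, "tz": 0, "ax": 0, "ay": 0, "az": -0.914}
  ]
}}

```text
time_s: 2.05
tool_pos: [0.4659, -0.0891, 0.2484]
orientation: [1.405, 2.809, -0.0]
wrist_force: [-0.2, -0.2, -0.0]
opening: 0.0853
gripper_force: 0.0
```

Request:
{"api": "step_arm", "payload": {
  "targets": [
    {"tx": 0.051, "ty": 0.125, "tz": 0, "ax": 0, "ay": 0, "az": -0.914},
    {"tx": 0.033, "ty": 0.131, "tz": 0, "ax": 0, "ay": 0, "az": -0.914},
    {"tx": 0.015, "ty": 0.134, "tz": 0, "ax": 0, "ay": 0, "az": -0.914},
    {"tx": -0.003, "ty": 0.135, "tz": 0, "ax": 0, "ay": 0, "az": -0.914},
    {"tx": -0.022, "ty": 0.133, "tz": 0, "ax": 0, "ay": 0, "az": -0.914},
    {"tx": -0.04, "ty": 0.129, "tz": 0, "ax": 0, "ay": 0, "az": -0.914},
    {"tx": -0.057, "ty": 0.122, "tz": 0, "ax": 0, "ay": 0, "az": -0.914},
    {"tx": 0, "ty": 0, "tz": 0, "ax": 0, "ay": 0, "az": 0}
  ]
}}

```text
time_s: 3.05
tool_pos: [0.613, 0.1538, 0.2472]
orientation: [0.049, -3.14, -0.0]
wrist_force: [-0.2, 0.2, -0.2]
opening: 0.0854
gripper_force: 0.0
```

```bash
python3 -c "
from h import *
o=ctrl.get_obs();print(o['time_s'],o['tool_pos'],o['joint_pos'],o['wrist_force'],o['opening'])
plan([.613,.152,.068],181.7,4)
snap('side','s3',(200,130,350,280),4)"
```

```text
3.05 [0.61299178 0.15381515 0.24724874] [3.92066572e-02 2.04765761e-01 2.05475969e-01 1.57259635e+00
 2.43619986e-04 7.89361275e-03] [-0.21862633  0.22242035 -0.23057078] 0.08536592249310822
turn [ 0.00023411 -0.00109189  0.00164231] shift 44.81448309163949 mm/row
0 [-0.    -0.002  0.149] [ 0.    -0.002  0.003]
1 [-0.    -0.002  0.149] [ 0.    -0.002  0.003]
2 [-0.    -0.002  0.149] [ 0.    -0.002  0.003]
3 [-0.    -0.002  0.149] [ 0.    -0.002  0.003]
```

View pics/s3.png

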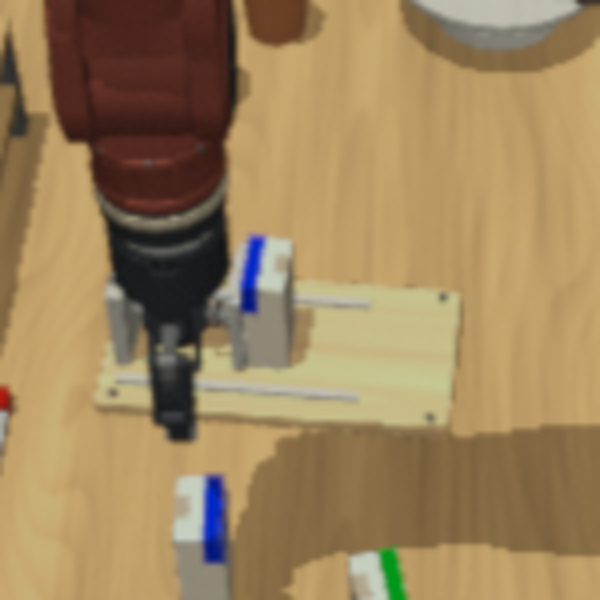

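The gripper (tips at crop (180,435)) stands directly above the loose blue half (200,520), so I'll descend.

Request:
{"api": "step_arm", "payload": {
  "targets": [
    {"tx": 0, "ty": -0.006, "tz": 0.1, "ax": 0, "ay": 0, "az": 0},
    {"tx": 0, "ty": 0, "tz": 0.12, "ax": 0, "ay": 0, "az": 0},
    {"tx": 0, "ty": 0, "tz": 0.12, "ax": 0, "ay": 0, "az": 0},
    {"tx": 0, "ty": 0, "tz": 0.1, "ax": 0, "ay": 0, "az": 0},
    {"tx": 0, "ty": 0, "tz": 0.1, "ax": 0, "ay": 0, "az": 0},
    {"tx": 0, "ty": 0, "tz": 0.057, "ax": 0, "ay": 0, "az": 0},
    {"tx": 0, "ty": 0, "tz": 0, "ax": 0, "ay": 0, "az": 0}
  ]
}}

```text
time_s: 3.98
tool_pos: [0.6117, 0.1493, 0.0683]
orientation: [0.041, -3.139, 0.0]
wrist_force: [-0.7, 0.7, 1.3]
opening: 0.0851
gripper_force: 0.0
```

Request:
{"api": "step_arm", "payload": {
  "targets": [
    {"tx": 0, "ty": 0, "tz": 0, "ax": 0, "ay": 0, "az": 0},
    {"tx": 0, "ty": 0, "tz": 0, "ax": 0, "ay": 0, "az": 0},
    {"tx": 0, "ty": 0, "tz": 0, "ax": 0, "ay": 0, "az": 0},
    {"tx": 0, "ty": 0, "tz": 0, "ax": 0, "ay": 0, "az": 0},
    {"tx": 0, "ty": 0, "tz": 0, "ax": 0, "ay": 0, "az": 0},
    {"tx": 0, "ty": 0, "tz": 0, "ax": 0, "ay": 0, "az": 0},
    {"tx": 0, "ty": 0, "tz": 0, "ax": 0, "ay": 0, "az": 0},
    {"tx": 0, "ty": 0, "tz": 0, "ax": 0, "ay": 0, "az": 0}
  ],
  "jaw": 0.5,
  "squeeze": 50
}}

```text
time_s: 4.97
tool_pos: [0.6138, 0.15, 0.071]
orientation: [-0.043, 3.138, -0.0]
wrist_force: [-0.1, 0.1, 6.0]
opening: 0.0556
gripper_force: 53.9
```

Request:
{"api": "step_arm", "payload": {
  "targets": [
    {"tx": 0, "ty": 0, "tz": -0.04, "ax": 0, "ay": 0, "az": 0},
    {"tx": 0, "ty": 0, "tz": -0.09, "ax": 0, "ay": 0, "az": 0},
    {"tx": 0, "ty": 0, "tz": -0.12, "ax": 0, "ay": 0, "az": 0},
    {"tx": 0, "ty": 0, "tz": -0.12, "ax": 0, "ay": 0, "az": 0},
    {"tx": 0, "ty": 0, "tz": -0.05, "ax": 0, "ay": 0, "az": 0},
    {"tx": 0, "ty": 0, "tz": 0, "ax": 0, "ay": 0, "az": 0}
  ]
}}

```text
time_s: 5.72
tool_pos: [0.6131, 0.1499, 0.1959]
orientation: [-0.043, 3.14, -0.0]
wrist_force: [0.2, -0.9, -1.7]
opening: 0.0555
gripper_force: 53.4
```

```bash
python3 -c "
from h import *
o=ctrl.get_obs();print(o['time_s'],o['tool_pos'],o['orientation'],o['wrist_force'],o['opening'],o['gripper_force'])
plan([.5276,-.0697,.195],175.95,7)"
```

```text
5.725 [0.61312224 0.14992433 0.19589962] [-4.28074357e-02  3.13981569e+00 -1.61967956e-04] [ 0.15163386 -0.8763121  -1.7193418 ] 0.05545057863467154 53.423736691474915
turn [-5.06376243e-05  1.48847234e-03  9.79516104e-02] shift 33.66997942047845 mm/row
0 [ 0.044 -0.103  0.   ] [-0.     0.001  0.093]
1 [ 0.042 -0.104  0.   ] [-0.     0.001  0.093]
2 [ 0.041 -0.105  0.   ] [-0.     0.001  0.093]
3 [ 0.039 -0.105  0.   ] [-0.     0.001  0.093]
4 [ 0.038 -0.106  0.   ] [-0.     0.001  0.093]
5 [ 0.036 -0.106  0.   ] [-0.     0.001  0.093]
6 [ 0.035 -0.107  0.   ] [-0.     0.001  0.093]
```

Request:
{"api": "step_arm", "payload": {
  "targets": [
    {"tx": 0.044, "ty": -0.103, "tz": 0, "ax": 0, "ay": 0, "az": 0.093},
    {"tx": 0.042, "ty": -0.104, "tz": 0, "ax": 0, "ay": 0, "az": 0.093},
    {"tx": 0.041, "ty": -0.105, "tz": 0, "ax": 0, "ay": 0, "az": 0.093},
    {"tx": 0.039, "ty": -0.105, "tz": 0, "ax": 0, "ay": 0, "az": 0.093},
    {"tx": 0.038, "ty": -0.106, "tz": 0, "ax": 0, "ay": 0, "az": 0.093},
    {"tx": 0.036, "ty": -0.106, "tz": 0, "ax": 0, "ay": 0, "az": 0.093},
    {"tx": 0.035, "ty": -0.107, "tz": 0, "ax": 0, "ay": 0, "az": 0.093},
    {"tx": 0, "ty": 0, "tz": 0, "ax": 0, "ay": 0, "az": 0}
  ]
}}

```text
time_s: 6.72
tool_pos: [0.5255, -0.0712, 0.1931]
orientation: [-0.115, -3.137, -0.001]
wrist_force: [-0.5, -0.4, -2.0]
opening: 0.0552
gripper_force: 54.1
```

Request:
{"api": "step_arm", "payload": {
  "targets": [
    {"tx": 0, "ty": 0, "tz": 0.08, "ax": 0, "ay": 0, "az": 0},
    {"tx": 0, "ty": 0, "tz": 0.1, "ax": 0, "ay": 0, "az": 0},
    {"tx": 0, "ty": 0, "tz": 0.08, "ax": 0, "ay": 0, "az": 0},
    {"tx": 0, "ty": 0, "tz": 0.04, "ax": 0, "ay": 0, "az": 0},
    {"tx": 0, "ty": 0, "tz": 0, "ax": 0, "ay": 0, "az": 0}
  ]
}}

```text
time_s: 7.35
tool_pos: [0.5262, -0.0691, 0.104]
orientation: [-0.11, -3.138, -0.001]
wrist_force: [0.2, 0.1, -1.3]
opening: 0.0555
gripper_force: 54.1
```

```bash
python3 -c "
from h import *
o=ctrl.get_obs();print(o['time_s'],o['tool_pos'],o['orientation'],o['wrist_force'],o['opening'],o['gripper_force'])
plan([.5276,-.0697,.086],175.95,1)
a=snap('side','s4',(225,180,325,240),6)
b=snap('top','t4',(255,140,355,250),5)
b=cv2.resize(b,None,fx=.436,fy=.436);
cv2.imwrite('pics/c4.png',np.vstack([a,np.pad(b,((0,0),(0,600-b.shape[1]),(0,0)))]))"
```

```text
7.35 [ 0.52615115 -0.0690892   0.10398697] [-1.09712019e-01 -3.13755942e+00 -1.20557403e-03] [ 0.19687555  0.08731432 -1.29290387] 0.055514167500534874 54.055598974227905
turn [ 0.00069278 -0.00214124  0.00077969] shift 18.055559354292978 mm/row
0 [-0.005 -0.002  0.06 ] [ 0.005 -0.014  0.005]
```

View pics/c4.png

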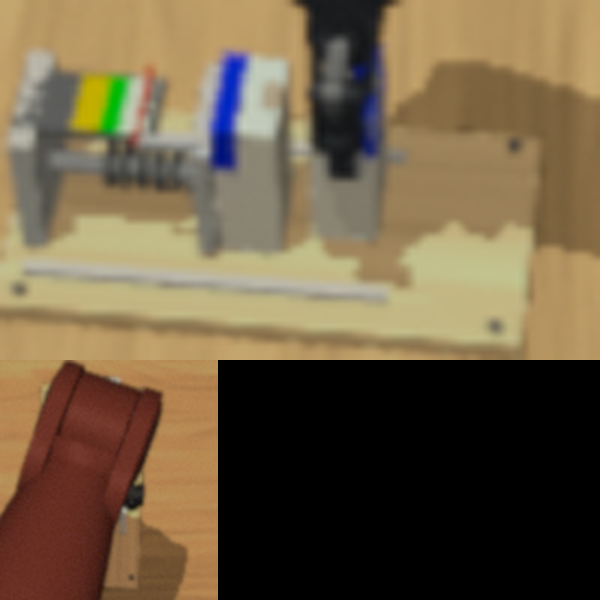

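The side crop shows the front half upright, its bottom edge at (311–378,238), about 25 px in front of the rear half's face at (287,250). The arm hides the top view. I'll lower it onto the bed and check alignment.

Request:
{"api": "step_arm", "payload": {
  "targets": [
    {"tx": -0.003, "ty": 0, "tz": 0.03, "ax": 0, "ay": -0.01, "az": 0.005},
    {"tx": 0, "ty": 0, "tz": 0.018, "ax": 0, "ay": 0, "az": 0},
    {"tx": 0, "ty": 0, "tz": 0.006, "ax": 0, "ay": 0, "az": 0},
    {"tx": 0, "ty": 0, "tz": 0, "ax": 0, "ay": 0, "az": 0}
  ]
}}

```text
time_s: 7.95
tool_pos: [0.5277, -0.0698, 0.0889]
orientation: [0.112, 3.138, -0.0]
wrist_force: [-0.6, 0.0, -1.3]
opening: 0.0552
gripper_force: 54.1
```

```bash
python3 -c "
from h import *
o=ctrl.get_obs();print(o['time_s'],o['tool_pos'],o['orientation'],o['wrist_force'])
plan([.5276,-.0697,.086],175.95,1)
a=snap('side','s5',(248,180,308,225),13)"
```

```text
7.95 [ 0.52769922 -0.06979614  0.08886639] [ 1.11675984e-01  3.13833231e+00 -1.17594009e-04] [-0.58655592  0.00352991 -1.30668996]
turn [-2.98287269e-05  1.27585170e-03 -4.53147261e-04] shift 2.869713950490945 mm/row
0 [0.   0.   0.01] [-0.     0.009 -0.003]
```

View pics/s5.png

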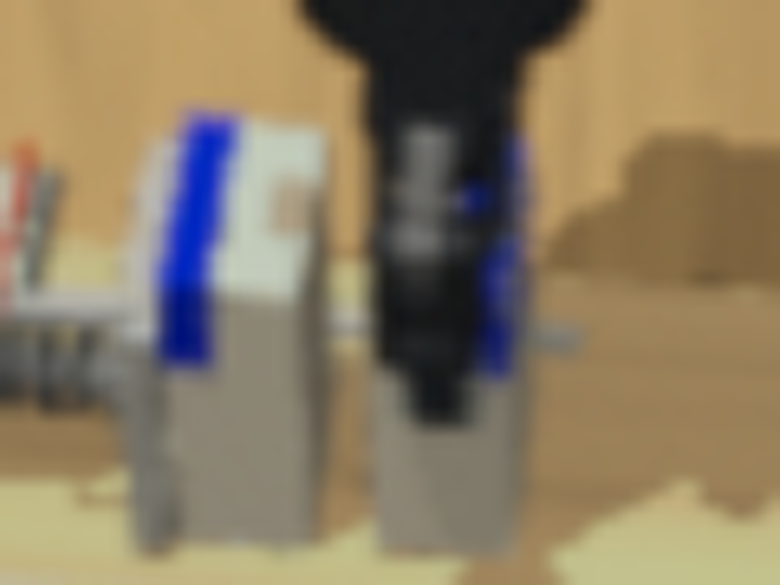

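The side crop shows the rear half's lower near edge from (185,540) to (315,543). The front half's runs from (380,550) to (515,555), and it stands upright. I'll compare both with the projected model.

```bash
python3 - <<'E'
from h import *
y=np.radians(-4.05);X=np.array([np.cos(y),np.sin(y),0]);Y=np.array([-np.sin(y),np.cos(y),0]);O=np.array([.5605,-.072,0]);Z=np.array([0,0,1])
def px(P): return np.round((proj('side',P)-[248,180]+.5)*13-.5,1)
t=ctrl.get_obs()['tool_pos'];C=np.array([t[0],t[1],0])
for n,P in {'rear bot back':O+.036*X+.028*Y+.016*Z,'rear bot front':O+.028*Y+.016*Z,'rear top front near':O+.028*Y+.116*Z,'rear top front far':O-.028*Y+.116*Z,
 'front bot front':C+.018*X+.028*Y+.018*Z,'front bot back':C-.018*X+.028*Y+.018*Z,'front back top far':C-.018*X-.028*Y+.118*Z}.items(): print(n,px(P))
P=O+.028*Y+.016*Z;print('d/mm x',px(P+.01*X)-px(P),'y',px(P+.01*Y)-px(P),'z',px(P+.01*Z)-px(P),'(per 10mm)')
d=C-O;print('cradle xy of TCP',d@X,d@Y)
# readings to cradle y (given z)
for n,u,v,z in[('rear',185,540,.016),('rear',315,543,.016),('front',380,550,.018),('front',515,555,.018),('rear top',297,300,.116),('rear top',327,130,.116)]:
    q=ray('side',(u+.5)/13-.5+248,(v+.5)/13-.5+180,z)-O;print(n,round(q@X,4),round(q@Y,4))
E
```

```text
rear bot back [172.4 545.4]
rear bot front [313.3 555.7]
rear top front near [297.8 293.6]
rear top front far [326.4 124.5]
front bot front [371.  554.4]
front bot back [512.8 564.8]
front back top far [530.9 132.2]
d/mm x [-39.2  -2.9] y [-4.9 30.7] z [ -1.5 -25.1] (per 10mm)
cradle xy of TCP -0.032732234067912654 -0.0001574924610504054
rear 0.0331 0.0259
rear 0.0001 0.0238
front -0.0168 0.0262
front -0.051 0.0246
rear top -0.0001 0.03
rear top -0.0004 -0.0262
```

```bash
python3 - <<'E'
from h import *
im=np.mean([get_image('side').astype(float) for _ in range(4)],0)
b=im[:,:,0]-im[:,:,2]
def cross(p,r0,hi,lo):
    h=(hi+lo)/2
    for i in range(len(p)-1):
        if (p[i]-h)*(p[i+1]-h)<=0: return round(r0+i+(p[i]-h)/(p[i]-p[i+1]),2)
print('blue end rows (col: row)')
for c in list(range(260,266))+list(range(284,290)):
    p=b[198:215,c];print(c,p[:16].astype(int),cross(p[max(0,p[:12].argmax()):],198+max(0,p[:12].argmax()),p.max(),np.median(b[212:218,c])))
sat=im[:,:,1]-im[:,:,0] # wood is yellower than plaster
print('bottom')
for c in list(range(262,273))+list(range(277,289)):
    p=sat[212:226,c];print(c,p.astype(int),cross(p[4:],216,p[:5].mean(),p[-2:].mean()))
E
```

```text
blue end rows (col: row)
260 [ 50  60  95 103  75  59  50  57  68  47   9 -13 -16 -16 -15 -15] 207.08
261 [146 152 167 165 129 114 111 114 114  84  18 -14 -21 -22 -21 -20] 207.16
262 [192 190 190 173 134 118 115 116 116  89  19 -15 -22 -22 -23 -22] 207.07
263 [166 145 135 121  92  82  81  85  90  77  17 -15 -22 -22 -22 -23] 207.1
264 [ 85  53  39  35  23  20  20  19  22  20  -1 -17 -22 -22 -22 -23] 201.37
265 [ 10  -1  -4  -4 -12 -18 -18 -19 -19 -19 -20 -22 -23 -23 -23 -23] 201.26
284 [  3   7  15  17  17  12  11  20  22  21  16  -1  -6  -7 -12 -19] 208.92
285 [ 11  34  58  66  64  48  41  57  60  53  41   5 -11 -15 -18 -20] 208.52
286 [ 33  49  56  62  53  41  38  67  77  74  58   7 -15 -19 -20 -21] 208.6
287 [ 31  37  27  26  12   8   9  27  26  21  15  -9 -18 -20 -21 -22] 208.34
288 [-28 -23 -10  -7 -17 -23 -15 -10 -13 -23 -28 -30 -31 -35 -37 -41] 207.56
289 [-66 -65 -55 -53 -55 -55 -38 -19 -17 -42 -52 -53 -53 -57 -59 -63] 206.94
bottom
262 [16 16 16 16 15 16 15 15 17 25 47 51 49 39] 221.22
263 [16 16 16 16 17 16 16 17 17 25 47 50 49 39] 221.22
264 [16 16 16 16 16 16 16 16 17 25 4
[... 415 characters left out ...]
7 18 20 23 26 26 29 34 49 52 51 48] 220.85
277 [17 17 16 16 16 17 17 17 20 23 42 50 52 50] 221.59
278 [15 16 16 16 16 16 16 17 17 18 34 49 53 51] 222.0
279 [11 15 16 16 16 16 17 16 16 18 32 49 51 51] 222.04
280 [ 7 15 16 16 16 16 16 16 17 18 31 49 50 51] 222.05
281 [ 7 14 16 16 16 16 16 16 16 18 30 48 50 51] 222.1
282 [ 6 15 16 16 16 16 16 16 16 17 29 48 49 49] 222.13
283 [ 7 15 16 16 16 16 16 16 16 17 27 45 45 41] 222.09
284 [10 15 16 16 16 16 16 16 16 17 23 38 41 40] 222.32
285 [13 15 16 16 16 16 16 16 16 17 23 36 41 40] 222.37
286 [14 15 15 15 16 16 16 17 17 18 25 37 41 41] 222.27
287 [15 15 15 17 17 19 21 23 24 26 33 40 41 41] 221.32
288 [23 25 26 27 28 30 33 35 38 40 40 42 42 41] 218.32
```

Allowing for the front half hanging about 2 mm high, the lateral alignment is within about 0.5 mm. I'll set it down and approach slowly.

Request:
{"api": "step_arm", "payload": {
  "targets": [
    {"tx": 0, "ty": 0, "tz": 0.005, "ax": 0, "ay": 0, "az": 0},
    {"tx": 0, "ty": 0, "tz": 0.003, "ax": 0, "ay": 0, "az": 0},
    {"tx": 0, "ty": 0, "tz": 0, "ax": 0, "ay": 0, "az": 0}
  ]
}}

```text
time_s: 8.57
tool_pos: [0.5277, -0.0698, 0.0864]
orientation: [0.112, 3.138, -0.0]
wrist_force: [0.1, -0.7, -2.2]
opening: 0.0553
gripper_force: 54.1
```

Request:
{"api": "step_arm", "payload": {
  "targets": [
    {"tx": 0, "ty": 0, "tz": 0.003, "ax": 0, "ay": 0, "az": 0},
    {"tx": 0, "ty": 0, "tz": 0, "ax": 0, "ay": 0, "az": 0},
    {"tx": 0, "ty": 0, "tz": 0, "ax": 0, "ay": 0, "az": 0}
  ]
}}

```text
time_s: 8.95
tool_pos: [0.5279, -0.0698, 0.086]
orientation: [0.112, 3.138, -0.0]
wrist_force: [-2.0, 0.8, 3.7]
opening: 0.0555
gripper_force: 54.3
```

Request:
{"api": "step_arm", "payload": {
  "targets": [
    {"tx": -0.01, "ty": 0, "tz": -0.001, "ax": 0, "ay": 0, "az": 0},
    {"tx": -0.01, "ty": 0, "tz": 0, "ax": 0, "ay": 0, "az": 0},
    {"tx": -0.01, "ty": 0, "tz": 0, "ax": 0, "ay": 0, "az": 0},
    {"tx": -0.008, "ty": 0, "tz": 0, "ax": 0, "ay": 0, "az": 0},
    {"tx": 0, "ty": 0, "tz": 0, "ax": 0, "ay": 0, "az": 0},
    {"tx": 0, "ty": 0, "tz": 0, "ax": 0, "ay": 0, "az": 0}
  ]
}}

```text
time_s: 9.7
tool_pos: [0.5394, -0.0707, 0.086]
orientation: [0.112, 3.137, -0.0]
wrist_force: [0.7, -0.4, -0.5]
opening: 0.0556
gripper_force: 54.3
```

Request:
{"api": "step_arm", "payload": {
  "targets": [
    {"tx": -0.007, "ty": 0, "tz": 0, "ax": 0, "ay": 0, "az": 0},
    {"tx": -0.007, "ty": 0, "tz": 0, "ax": 0, "ay": 0, "az": 0},
    {"tx": -0.007, "ty": 0, "tz": 0, "ax": 0, "ay": 0, "az": 0},
    {"tx": -0.007, "ty": 0, "tz": 0, "ax": 0, "ay": 0, "az": 0},
    {"tx": 0, "ty": 0, "tz": 0, "ax": 0, "ay": 0, "az": 0},
    {"tx": 0, "ty": 0, "tz": 0, "ax": 0, "ay": 0, "az": 0}
  ]
}}

```text
time_s: 10.45
tool_pos: [0.5473, -0.0712, 0.086]
orientation: [0.112, 3.139, -0.0]
wrist_force: [-5.8, 0.7, 4.3]
opening: 0.0552
gripper_force: 54.7
```

```bash
python3 -c "
from h import *
o=ctrl.get_obs();print(o['time_s'],o['tool_pos'],o['wrist_force'],o['wrist_torque'])
plan([.5276,-.0697,.086],175.95,1)
a=snap('side','s6',(225,180,295,230),11)"
```

```text
10.45 [ 0.5472647  -0.07121656  0.08599319] [-5.79262722  0.65832135  4.31530728] [-0.07870216  1.11040584 -0.11180345]
turn [-0.00014838  0.00062484 -0.00055937] shift 19.72309411005162 mm/row
0 [ 0.066  0.    -0.   ] [-0.001  0.004 -0.004]
```

View pics/s6.png

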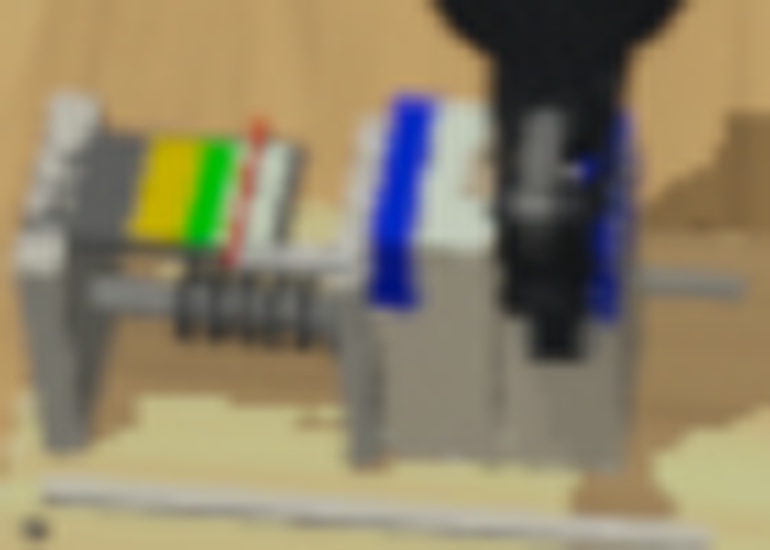

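The faces are in contact, with lower edges in line at about row 465. The pointer (245,190) is in the white, about 17 px short of the green (197–228). I'll ease the down-force slightly and press on.

Request:
{"api": "step_arm", "payload": {
  "targets": [
    {"tx": -0.005, "ty": 0, "tz": -0.001, "ax": 0, "ay": 0, "az": 0},
    {"tx": -0.006, "ty": 0, "tz": 0, "ax": 0, "ay": 0, "az": 0},
    {"tx": -0.006, "ty": 0, "tz": 0, "ax": 0, "ay": 0, "az": 0},
    {"tx": -0.006, "ty": 0, "tz": 0, "ax": 0, "ay": 0, "az": 0},
    {"tx": -0.006, "ty": 0, "tz": 0, "ax": 0, "ay": 0, "az": 0},
    {"tx": -0.005, "ty": 0, "tz": 0, "ax": 0, "ay": 0, "az": 0},
    {"tx": 0, "ty": 0, "tz": 0, "ax": 0, "ay": 0, "az": 0},
    {"tx": 0, "ty": 0, "tz": 0, "ax": 0, "ay": 0, "az": 0}
  ]
}}

```text
time_s: 11.5
tool_pos: [0.5564, -0.0719, 0.086]
orientation: [-0.112, -3.138, 0.0]
wrist_force: [-10.3, 0.1, 6.5]
opening: 0.0554
gripper_force: 54.8
```

```bash
python3 - <<'E'
from h import *
o=ctrl.get_obs();print(o['time_s'],o['tool_pos'],o['wrist_force'],o['wrist_torque'])
plan([.5276,-.0697,.086],175.95,1)
y=np.radians(-4.05);X=np.array([np.cos(y),np.sin(y),0]);O=np.array([.5605,-.072,0])
print('tcp cradle x',(np.array(o['tool_pos'])-O)@X)
im=np.mean([get_image('side').astype(float) for _ in range(3)],0)
r0=int(round(proj('side',O+.091*X+[0,0,.1])[1]))
for r in(r0-2,r0,r0+2):
    print(r,[tuple(im[r,c].astype(int)) for c in range(234,252)])
print([ (k,proj('side',O+k/1000*X+[0,0,.1]).round(2)) for k in(85,97,111)],[ (k,proj('side',O+k/1000*X+[0,0,.104]).round(2)) for k in(85,91,97)])
E
```

```text
11.5 [ 0.55639241 -0.07186372  0.08602397] [-10.26450028   0.1157315    6.4641833 ] [-0.13414931  2.01940709 -0.23521451]
turn [-0.00027412 -0.00166806 -0.00083685] shift 28.873603982642667 mm/row
0 [0.096 0.    0.   ] [-0.002 -0.011 -0.006]
tcp cradle x -0.0041069597261785985
195 [(np.int64(91), np.int64(94), np.int64(93)), (np.int64(91), np.int64(94), np.int64(93)), (np.int64(90), np.int64(95), np.int64(95)), (np.int64(82), np.int64(110), np.int64(116)), (np.int64(50), np.int64(146), np.int64(163)), (np.int64(0), np.int64(172), np.int64(192)), (np.int64(0), np.int64(174), np.int64(195)), (np.int64(0), np.int64(175), np.int64(192)), (np.int64(0), np.int64(178), np.int64(163)), (np.int64(0), np.int64(172), np.int64(85)), (np.int64(14), np.int64(137), np.int64(116)), (np.int64(63), np.int64(141), np.int64(133)), (np.int64(138), np.int64(187), np.int64(150)), (np.int64(179), np.int64(201), np.int64(189)), (np.int64(183), np.int64(202), np.int64(193)), (np.int64(181), np.int64(201), np.int64(192)), (np.int64(162), np.int64(180), np.int64(172)), (np.int64(112), np.int64(124), np.int64(12
[... 1149 characters left out ...]
), (np.int64(0), np.int64(179), np.int64(163)), (np.int64(0), np.int64(175), np.int64(79)), (np.int64(10), np.int64(147), np.int64(111)), (np.int64(60), np.int64(150), np.int64(131)), (np.int64(136), np.int64(192), np.int64(148)), (np.int64(178), np.int64(202), np.int64(190)), (np.int64(182), np.int64(202), np.int64(194)), (np.int64(180), np.int64(200), np.int64(192)), (np.int64(162), np.int64(180), np.int64(173)), (np.int64(113), np.int64(125), np.int64(122)), (np.int64(98), np.int64(126), np.int64(133))]
[(85, array([245.49, 197.1 ])), (97, array([241.8 , 196.85])), (111, array([237.5 , 196.55]))] [(85, array([245.39, 196.27])), (91, array([243.54, 196.14])), (97, array([241.7 , 196.01]))]
```

The pointer sits at about column 243.8, between the green edges 241.7 and 245.4, so the gauge is near 14–15.5 mm. I'll add 1 mm, hold for more than three seconds and look.

Request:
{"api": "step_arm", "payload": {
  "targets": [
    {"tx": -0.003, "ty": 0, "tz": -0.001, "ax": 0, "ay": 0, "az": 0},
    {"tx": 0, "ty": 0, "tz": 0, "ax": 0, "ay": 0, "az": 0},
    {"tx": 0, "ty": 0, "tz": 0, "ax": 0, "ay": 0, "az": 0},
    {"tx": 0, "ty": 0, "tz": 0, "ax": 0, "ay": 0, "az": 0}
  ]
}}

```text
time_s: 12.15
tool_pos: [0.5571, -0.0719, 0.086]
orientation: [-0.112, -3.137, 0.0]
wrist_force: [-11.2, -0.3, 5.3]
opening: 0.0553
gripper_force: 54.6
```

```bash
python3 - <<'E'
from h import *
o=ctrl.get_obs();print(o['time_s'],o['tool_pos'],o['wrist_force'])
snap('side','s7',(225,180,295,230),11)
E
```

```text
12.15 [ 0.55706501 -0.07190875  0.0860493 ] [-11.21981251  -0.32732594   5.29061657]
```

View pics/s7.png

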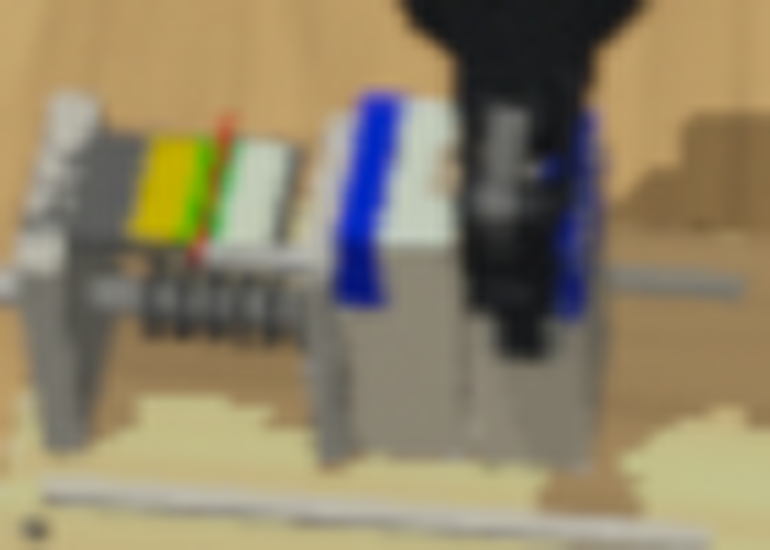

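The pointer (212,190) stands mid-green. The seam at column 462 is closed, the lower edges are level at about row 462, and both halves are upright. Now the three-second hold.

Request:
{"api": "step_arm", "payload": {
  "targets": [
    {"tx": 0, "ty": 0, "tz": 0, "ax": 0, "ay": 0, "az": 0},
    {"tx": 0, "ty": 0, "tz": 0, "ax": 0, "ay": 0, "az": 0},
    {"tx": 0, "ty": 0, "tz": 0, "ax": 0, "ay": 0, "az": 0},
    {"tx": 0, "ty": 0, "tz": 0, "ax": 0, "ay": 0, "az": 0},
    {"tx": 0, "ty": 0, "tz": 0, "ax": 0, "ay": 0, "az": 0},
    {"tx": 0, "ty": 0, "tz": 0, "ax": 0, "ay": 0, "az": 0},
    {"tx": 0, "ty": 0, "tz": 0, "ax": 0, "ay": 0, "az": 0},
    {"tx": 0, "ty": 0, "tz": 0, "ax": 0, "ay": 0, "az": 0}
  ]
}}

```text
time_s: 13.2
tool_pos: [0.5571, -0.0719, 0.0861]
orientation: [-0.112, -3.137, 0.0]
wrist_force: [-10.8, 0.9, 5.1]
opening: 0.0553
gripper_force: 54.6
```

```bash
python3 - <<'E'
from h import *
im=np.mean([get_image('side').astype(float) for _ in range(3)],0).mean(2)
for r in range(203,222,2): print(r,im[r,258:284].astype(int))
y=np.radians(-4.05);X=np.array([np.cos(y),np.sin(y),0]);Y=np.array([-X[1],X[0],0]);O=np.array([.5605,-.072,0])+.0155*X+.028*Y
for z in(.016,.066,.116):print(z,proj('side',O+[0,0,z]),proj('side',O-.036*X+[0,0,z]),proj('side',O+.036*X+[0,0,z]))
E
```

```text
203 [ 64 103 127 130 130 130 128 118  89  37  25  28  31  28  23  22  23  32
  52  71  76  94 115 125 126 127]
205 [ 59  90 118 128 129 129 129 126 106  59  29  28  29  28  26  23  23  34
  47  56  74  92 108 120 121 121]
207 [ 71  87 112 128 129 129 129 128 111  66  36  33  31  31  30  26  26  44
  57  62  80  95 109 120 121 120]
209 [126 127 128 129 129 129 129 128 119 110 112  92  52  28  25  30  57  80
  88  96  95  95 107 121 123 123]
211 [129 129 129 129 129 129 129 128 120 114 122 103  65  37  32  31  57  86
 105 110  99  97 109 121 122 122]
213 [128 128 129 129 129 129 129 129 121 116 128 126 118 109 107 106 109 114
 117 113 103 101 113 122 123 123]
215 [128 129 129 128 129 129 129 128 118 113 128 129 125 119 118 118 118 118
 118 115 105 104 115 120 120 121]
217 [128 128 128 128 128 128 128 128 123 121 129 129 128 124 119 118 118 118
 118 118 112 109 116 117 117 117]
219 [127 128 129 128 128 128 128 128 127 131 135 130 128 127 123 118 118 118
 118 119 118 117 124 126 126 129]
221 [141 149 139 134 135 136 135 139 142 135 131 129 131 132 130 125 120 119
 119 122 124 124 130 145 163 169]
0.016 [266.9665672  221.94399574] [277.82956146 222.73642629] [256.14479492 221.15457223]
0.066 [266.27239274 212.10736601] [277.39543413 212.89967965] [255.19257187 211.31813105]
0.116 [265.54405435 201.78662472] [276.93989845 202.57784817] [254.19357827 200.9985512 ]
```

The seam looks slightly darker toward the top, so I'll check the front half's pitch from the vertical edges in the picture taken before contact.

```bash
python3 - <<'E'
from h import *
im=cv2.imread('pics/s5.png').astype(float)
n=cv2.resize(im,(60,45),interpolation=cv2.INTER_AREA)
sat=n[:,:,2]-n[:,:,0]   # R-B: wood high, plaster low
def cr(p,c0,h):
    for i in range(len(p)-1):
        if (p[i]-h)*(p[i+1]-h)<=0: return c0+i+(p[i]-h)/(p[i]-p[i+1])
    return np.nan
for r in range(26,42): # native row 206..221
    s=sat[r]; g=n[r].mean(1)
    a=cr(s[26:32],26,(s[26]+s[32])/2); 
    print(r+180,'front L',round(248+a,2),'frontR',round(248+cr(s[37:43],37,(s[36]+s[44])/2),2),'rearR',round(248+cr(s[21:27],21,(s[20]+s[27])/2),2), g[20:33].astype(int), g[36:44].astype(int))
y=np.radians(-4.05);X=np.array([np.cos(y),np.sin(y),0]);Y=np.array([-X[1],X[0],0]);C=np.array([.5277,-.0698,0])
for z in(.018,.088):print(z,[proj('side',C+s*.018*X+t*.028*Y+[0,0,z]).round(2) for s,t in((1,1),(-1,1),(-1,-1))])
E
```

```text
206 front L 276.31 frontR 287.91 rearR 273.0 [129 129 118  96  91 118 144 140  98  42  30  34  34] [ 33  45  57  76  96 108 114 116]
207 front L 276.41 frontR 287.81 rearR 273.14 [129 129 119 100  89 107 127 129 102  52  35  32  31] [ 40  53  62  81  98 111 117 117]
208 front L 276.66 frontR 287.9 rearR 273.29 [130 129 120 100  88 100 115 121 111  88  64  40  27] [ 54  69  74  87 100 114 122 123]
209 front L 276.83 frontR 288.13 rearR 273.24 [129 128 120 101  85  96 112 120 121 117  96  58  30] [ 74  91  97  98 101 113 121 123]
210 front L 276.72 frontR 288.16 rearR 273.04 [129 128 122 103  86  97 114 120 123 124 107  69  33] [ 79 102 110 103 102 113 121 122]
211 front L 276.56 frontR 288.09 rearR 272.99 [129 128 125 108  89 100 116 120 121 124 112  78  41] [ 84 106 113 104 104 115 121 122]
212 front L 276.04 frontR 288.09 rearR 272.88 [129 129 126 111  91 102 118 118 119 127 122 100  69] [ 92 109 114 105 105 117 123 123]
213 front L 275.76 frontR 288.24 rearR 272.84 [129 129 127 112  93 104 118 118 119 128 127 119 107] [111 115 114 105 106 118 123 124]
214 front L 275.86 frontR 288.
[... 504 characters left out ...]
]
218 front L 276.03 frontR 287.66 rearR 272.08 [128 129 127 117 109 121 124 122 124 129 130 128 125] [118 117 115 111 112 118 119 119]
219 front L 276.09 frontR 287.46 rearR 271.92 [128 129 127 118 112 123 127 129 132 130 129 128 127] [118 117 116 115 117 122 123 122]
220 front L 276.13 frontR 287.32 rearR 271.74 [128 128 127 121 117 128 135 146 149 134 129 129 128] [118 118 118 119 121 125 126 125]
221 front L 276.3 frontR 287.06 rearR 271.52 [134 132 133 129 130 147 162 167 160 139 129 128 126] [119 118 121 124 126 128 130 136]
0.018 [array([276.11, 222.2 ]), array([287.02, 222.99]), array([288.76, 210.07])]
0.088 [array([275.44, 208.27]), array([286.72, 209.06]), array([288.52, 196.02])]
```

The front edge's slope is 0.05 px/row against the model's 0.048, so the half is upright and the dark seam is only shading. I'll finish the hold.

Request:
{"api": "step_arm", "payload": {
  "targets": [
    {"tx": 0, "ty": 0, "tz": 0, "ax": 0, "ay": 0, "az": 0},
    {"tx": 0, "ty": 0, "tz": 0, "ax": 0, "ay": 0, "az": 0},
    {"tx": 0, "ty": 0, "tz": 0, "ax": 0, "ay": 0, "az": 0},
    {"tx": 0, "ty": 0, "tz": 0, "ax": 0, "ay": 0, "az": 0},
    {"tx": 0, "ty": 0, "tz": 0, "ax": 0, "ay": 0, "az": 0},
    {"tx": 0, "ty": 0, "tz": 0, "ax": 0, "ay": 0, "az": 0},
    {"tx": 0, "ty": 0, "tz": 0, "ax": 0, "ay": 0, "az": 0},
    {"tx": 0, "ty": 0, "tz": 0, "ax": 0, "ay": 0, "az": 0}
  ]
}}

```text
time_s: 14.35
tool_pos: [0.557, -0.0719, 0.086]
orientation: [-0.112, -3.137, 0.0]
wrist_force: [-11.7, -0.8, 5.2]
opening: 0.0556
gripper_force: 54.6
```

Request:
{"api": "step_arm", "payload": {
  "targets": [
    {"tx": 0, "ty": 0, "tz": 0, "ax": 0, "ay": 0, "az": 0},
    {"tx": 0, "ty": 0, "tz": 0, "ax": 0, "ay": 0, "az": 0},
    {"tx": 0, "ty": 0, "tz": 0, "ax": 0, "ay": 0, "az": 0},
    {"tx": 0, "ty": 0, "tz": 0, "ax": 0, "ay": 0, "az": 0},
    {"tx": 0, "ty": 0, "tz": 0, "ax": 0, "ay": 0, "az": 0},
    {"tx": 0, "ty": 0, "tz": 0, "ax": 0, "ay": 0, "az": 0},
    {"tx": 0, "ty": 0, "tz": 0, "ax": 0, "ay": 0, "az": 0},
    {"tx": 0, "ty": 0, "tz": 0, "ax": 0, "ay": 0, "az": 0}
  ]
}}

```text
time_s: 15.35
tool_pos: [0.557, -0.0719, 0.086]
orientation: [-0.112, -3.137, 0.0]
wrist_force: [-10.8, -0.9, 4.9]
opening: 0.0554
gripper_force: 54.6
```

Request:
{"api": "step_arm", "payload": {
  "targets": [
    {"tx": 0, "ty": 0, "tz": 0, "ax": 0, "ay": 0, "az": 0},
    {"tx": 0, "ty": 0, "tz": 0, "ax": 0, "ay": 0, "az": 0},
    {"tx": 0, "ty": 0, "tz": 0, "ax": 0, "ay": 0, "az": 0},
    {"tx": 0, "ty": 0, "tz": 0, "ax": 0, "ay": 0, "az": 0},
    {"tx": 0, "ty": 0, "tz": 0, "ax": 0, "ay": 0, "az": 0},
    {"tx": 0, "ty": 0, "tz": 0, "ax": 0, "ay": 0, "az": 0}
  ]
}}

```text
time_s: 16.1
tool_pos: [0.557, -0.0719, 0.086]
orientation: [-0.112, -3.137, 0.0]
wrist_force: [-10.2, -0.6, 5.4]
opening: 0.0556
gripper_force: 54.6
```

```bash
python3 - <<'E'
from h import *
o=ctrl.get_obs();print(o['time_s'],o['tool_pos'],o['wrist_force'],o['gripper_force'])
print(ctrl.job_done())
E
```

```text
16.1 [ 0.55701931 -0.07189964  0.08601536] [-10.18433142  -0.64669406   5.35445701] 54.609071016311646
the job is handed in; nothing more can be done
None
```

The blue-marked half stands on the cradle against its partner, edges lined up as far as the side camera shows, and pressed until the pointer reads mid-green; it has been held steady for about 4 s and the job is handed in with the arm still gripping and pressing, ready for you to clamp.

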